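# Seat the sample cell cover evenly and index it to the sensor horn

### The arm

A 6-joint arm with a two-finger parallel gripper is mounted at the origin on the work surface. World frame = base frame: x ahead of the robot, y to its left, z up, the work surface at z = 0. Lengths are in m, angles in rad, forces in N, time in s.
With the tool pointing down it reaches from about 0.25 to 0.775 m from the base axis. Payload 8.9 kg.
Tool frame: the origin (TCP) lies midway between the tips of the shut fingers; the grasp point (between the pads) lies 19 mm behind it (grip_point_offset is the distance from the TCP to the grasp point, in m); z points along the fingers, y is the line along which they close (so a half turn about z gives the same grasp; the last joint's range is limited). The gripper opens to 85 mm and grips with 20 to 120 N. Pads are 22 mm wide; open, the fingers measure 114 mm over their backs; the gripper's body (76 mm by 85 mm) begins 54 mm behind the grasp point. The pads swing forward as they close: fully open they stand 13 mm farther back than shut.
Start: joints at [-1.372, 0.291, -0.153, 1.127, 0, 1.431], TCP at [0.174, -0.495, 0.231] pointing down, gripper open.
Joint ranges: [-2.52, 2.52], [-0.91, 1.74], [-1.3, 1.37], [-1.96, 2.02], [-1.52, 1.47], [-3.14, 3.14]. Speed limits (rad/s): [2.22, 2.22, 2.79, 3.14, 3.14, 3.14].

### API

Orientations are given as a unit quaternion [x, y, z, w].
In Python, from rig import sense, camera, job_done, search_frame, pinpoint, grip_point_offset gives the robot as it stands.
- The arm moves only by the tool servo_tool, never from a script. Its argument "deltas" is text: rows parted by semicolons, each of 5 numbers parted by spaces: the shift along the tool's x, y, z in m, then the turn about the tool's z in degrees, then the finger opening in m, from 0 to 0.0854. In form: x y z yaw jaw; .... A call has 1 to 10 rows; each row shifts and turns the commanded pose from where the row before left it, along the tool's axes as they then stand; what a row does not reach is not made up. A row lasts 1/10 s, in which the tool goes at most 50 mm and 8.59 degrees, less where a joint would pass 70% of its speed; a pose out of reach is approached as far as the arm can. A call is refused whole if a number of a shift passes 0.05 or a number of a turn 8.59, either way. A call with a gripper value outside its range is refused whole. The fingers move at their own pace and stop on an object; "grip_force" is the grip in N (left out, the last holds). Time passes only in rows, so rows that do not move let the fingers close. It gives the time, the measured TCP pose, the force, the opening and the grip force at its end, in the units of the state.
- sense(): the state, without advancing time (a new reading comes with each control period).
- camera(name): name is "scene" or "top" or "wrist"; returns a dict with "frame" (480x640x3 uint8, blue, green, red), "vfov" (degrees; the focal length in pixels is half the picture's height over the tangent of half this angle, whatever the lens; pixels are square), "cx", "cy" (the principal point, pixels), "world_from_camera" (4x4, takes a point from camera to world coordinates). Camera axes: x right, y up, looking along -z (the intrinsics and any distortion apply to the point x, -y, -z); pixel columns grow to the right and rows downward; lengths in m; the calibration is good to about 2 mm. A picture is of the moment at which its call begins. There is no depth.
- job_done(): hands the job in; it is judged then, once.
Trained networks look in a picture, given as the dict that the camera call returned (one of the last four; its "shot" number tells which), for a name from the list of things; names that differ only in an ending like _2 or _b are one class to them, and where a whole thing is asked for, a point or a joint stands for the part that bears it (a point fixed in the world has none). Each returns a list of dicts, best first, with "score" (0 to 1); they miss things now and then, are a little off and sometimes report something else, mostly with a low value. They report only what shows in the picture. A call takes as long as a camera call.
- search_frame(picture, query): "location" ([column, row] in pixels, amid what is visible of it).
- pinpoint(picture, query): "location" ([column, row] in pixels: a listed point, or the origin of a listed thing).
The state is a dict: "time": time; "joint_pos": joint angles; "joint_velocities": joint speeds; "effort": joint torques, N m; "position": TCP position; "tcp_rot": TCP orientation; "force": force on the tool from outside, world axes, zero at the start; "ft_torque": the same for the moment, N m; "opening": opening from 0.0 (shut) to 1.0 (fully open); "grasp_force": force on a finger pad.
Only numpy, scipy, OpenCV 4.12 (cv2) and the standard library are available. Lean on these libraries where they do the work, as an engineer would, in place of code of your own. Each camera call takes 0.05 s, during which the arm holds its last target. There are 200 camera calls.

### The job

Tighten the four bar-handled hand nuts on the round sample cell so that its cover seats evenly: going crosswise (each nut followed by the one opposite it, then the other pair), first turn every nut clockwise to about half of its quarter turn, then go round crosswise again and turn each one fully home to its stop. Keep the index table where it is meanwhile. Then push the table anticlockwise by one of its pins to the next detent, so that the cell's side window faces the horn, let go, and leave everything else on the bench where it stands.

Things in the scene. Friction and masses are not known exactly. Their poses are not given: they have to be found in the camera images.
- axis (a point): Centre of the round index table (aluminium disc, 330 mm across, top at 35 mm above the bench) on its fixed base: the vertical axis the table turns about, at the disc's top face. z is up; the y axis points to the grey/black sensor tower with its steel horn (about 190 to 315 mm from the axis along y, 115 mm tall). It does not turn with the disc: with the table at 0, pin 1 stands along its x axis and nut 1 lies 45 degrees anticlockwise of that. The base varies in place and yaw.
- disc (a joint): Turn of the index table in rad, 0 at the start, growing anticlockwise seen from above. It has 8 detents 45 degrees (0.785 rad) apart, with a spring roller that draws it into the middle from within about 0.04 rad; between detents it stays where it is left. The cell's round side window (a 48 mm tube) points 45 degrees clockwise of the horn at 0, and straight at the horn at 0.785. Pushing it over takes up to about 10 N at a pin.
- cover_top (a point): Centre of the top face of the cell's round cover (aluminium, 208 mm across, 12 mm thick, with a glazed boss 60 mm across and 24 mm tall in its middle). z is the cover's normal. It stands about 8 mm above the cell body when the nuts are open and lies flush (top at 97 mm above the bench) when all are home; each nut lowers its own side.
- grip1 (a point): Middle of the steel bar handle of hand nut 1, on the nut's axis. The bar is 60 mm long along this point's x axis, 14 mm thick along y, 18 mm high along z, centred here about 135 mm above the bench when open and 127 mm when home; a 12 mm stud below it leaves 21 mm free under the bar. Pinch it across its thickness from above and turn. Nuts 1, 2, 3, 4 follow one another anticlockwise round the cover, 75 mm from its centre: 1 is opposite 3, 2 opposite 4.
- grip2 (a point): Middle of the steel bar handle of hand nut 2, on the nut's axis. The bar is 60 mm long along this point's x axis, 14 mm thick along y, 18 mm high along z, centred here about 135 mm above the bench when open and 127 mm when home; a 12 mm stud below it leaves 21 mm free under the bar. Pinch it across its thickness from above and turn. Nuts 1, 2, 3, 4 follow one another anticlockwise round the cover, 75 mm from its centre: 1 is opposite 3, 2 opposite 4.
- grip3 (a point): Middle of the steel bar handle of hand nut 3, on the nut's axis. The bar is 60 mm long along this point's x axis, 14 mm thick along y, 18 mm high along z, centred here about 135 mm above the bench when open and 127 mm when home; a 12 mm stud below it leaves 21 mm free under the bar. Pinch it across its thickness from above and turn. Nuts 1, 2, 3, 4 follow one another anticlockwise round the cover, 75 mm from its centre: 1 is opposite 3, 2 opposite 4.
- grip4 (a point): Middle of the steel bar handle of hand nut 4, on the nut's axis. The bar is 60 mm long along this point's x axis, 14 mm thick along y, 18 mm high along z, centred here about 135 mm above the bench when open and 127 mm when home; a 12 mm stud below it leaves 21 mm free under the bar. Pinch it across its thickness from above and turn. Nuts 1, 2, 3, 4 follow one another anticlockwise round the cover, 75 mm from its centre: 1 is opposite 3, 2 opposite 4.
- nut1 (a joint): Turn of hand nut 1 in rad, clockwise seen from above. Open is 0 (bar points at the cover's centre), home is 1.57 at a hard stop (bar square to that, a quarter turn); half way is 0.785. Starts between 0 and 0.3, stays where it is left, needs about 0.07 N m. Drops 5.2 mm per rad.
- nut2 (a joint): Turn of hand nut 2 in rad, clockwise seen from above. Open is 0 (bar points at the cover's centre), home is 1.57 at a hard stop (bar square to that, a quarter turn); half way is 0.785. Starts between 0 and 0.3, stays where it is left, needs about 0.07 N m. Drops 5.2 mm per rad.
- nut3 (a joint): Turn of hand nut 3 in rad, clockwise seen from above. Open is 0 (bar points at the cover's centre), home is 1.57 at a hard stop (bar square to that, a quarter turn); half way is 0.785. Starts between 0 and 0.3, stays where it is left, needs about 0.07 N m. Drops 5.2 mm per rad.
- nut4 (a joint): Turn of hand nut 4 in rad, clockwise seen from above. Open is 0 (bar points at the cover's centre), home is 1.57 at a hard stop (bar square to that, a quarter turn); half way is 0.785. Starts between 0 and 0.3, stays where it is left, needs about 0.07 N m. Drops 5.2 mm per rad.
- pin1 (a point): Top centre of upright steel push pin 1 on the index table: 18 mm diameter, 100 mm tall, standing on the disc (top 135 mm above the bench), 150 mm from the table's axis. The four pins stand 90 degrees apart and turn with the table; the cell body and cover beside them have a radius of 104 mm about the axis.
- pin2 (a point): Top centre of upright steel push pin 2 on the index table: 18 mm diameter, 100 mm tall, standing on the disc (top 135 mm above the bench), 150 mm from the table's axis. The four pins stand 90 degrees apart and turn with the table; the cell body and cover beside them have a radius of 104 mm about the axis.
- pin3 (a point): Top centre of upright steel push pin 3 on the index table: 18 mm diameter, 100 mm tall, standing on the disc (top 135 mm above the bench), 150 mm from the table's axis. The four pins stand 90 degrees apart and turn with the table; the cell body and cover beside them have a radius of 104 mm about the axis.
- pin4 (a point): Top centre of upright steel push pin 4 on the index table: 18 mm diameter, 100 mm tall, standing on the disc (top 135 mm above the bench), 150 mm from the table's axis. The four pins stand 90 degrees apart and turn with the table; the cell body and cover beside them have a radius of 104 mm about the axis.
- driver: Loose screwdriver 180 mm long lying on the bench; origin on the underside, x along it. A bystander.
- canister: Loose black canister, 56 mm across, 100 mm tall, standing; origin at the centre of its underside. A bystander.
- solvent: Loose white bottle, 60 mm across, 150 mm tall, standing; origin at the centre of its underside. A bystander.
- spanner: Loose spanner 160 mm long lying on the bench; origin on the underside, x along it. A bystander.
- lenscap: Loose black lens cap, 64 mm across, 45 mm tall; origin at the centre of its underside. A bystander.
- tray: Loose white open tray, 140 x 200 x 35 mm; origin at the centre of its underside. A bystander.
- spacer: Loose aluminium cylinder in the tray, 60 mm across, 60 mm tall; origin at the centre of its underside. A bystander.

How it is judged:
By the outcome, as a careful person would: the job done as asked, in the order asked, and still so for the second after the job is handed in, with the robot touching nothing.
It also fails if it takes over 72 s, if anything falls off the work surface, if the arm or the gripper's body presses on something with over 40 N, if the wrist force passes 120 N, or if a joint passes its speed limit or range.

## Working session

There is one attempt and no reset: what is moved stays moved. The work goes in short steps, Python scripts to look and compute and a tool call to move; the robot and the scene stay as the last step left them, time stands still between calls to the robot, and variables do not carry over. Pictures are saved under pics/ and viewed, at most 10 in all, crops included, and the job is handed in when it is done.

Besides the shell and the picture viewer there is one more tool, called after "Request:" by a JSON object that holds its "op" and its "data". servo_tool: Moves the arm, as the interface text tells. Its arguments: {"type":"object","properties":{"deltas":{"type":"string"},"grip_force":{"type":"number"}},"required":["deltas"]}

```bash
mkdir -p pics; cat > h.py <<'E'
import numpy as np, cv2
from rig import *
def ray(p,uv):
    f=p["frame"].shape[0]/2/np.tan(np.radians(p["vfov"])/2)
    d=np.array([(uv[0]-p["cx"])/f,-(uv[1]-p["cy"])/f,-1.0])
    T=np.array(p["world_from_camera"]); return T[:3,3],T[:3,:3]@d
def onz(p,uv,z):
    o,d=ray(p,uv); return o+d*(z-o[2])/d[2]
Z=dict(axis=.035,cover_top=.105,**{f"grip{i}":.135 for i in range(1,5)},**{f"pin{i}":.135 for i in range(1,5)})
E
python3 - <<'E'
from h import *
for n in ("top","scene"):
    p=camera(n); cv2.imwrite(f"pics/{n}0.png",p["frame"])
    print(n,p["vfov"],np.round(p["world_from_camera"],3).tolist(),[k for k in p])
    for q in ["axis","cover_top","grip1","grip2","grip3","grip4","pin1","pin2","pin3","pin4"]:
        for r in pinpoint(p,q)[:4]: print(q,round(r["score"],2),np.round(r["location"]),np.round(onz(p,r["location"],Z[q]),3))
    for q in ["solvent","canister","tray","lenscap"]:
        for r in pinpoint(p,q)[:1]: print(q,round(r["score"],2),np.round(onz(p,r["location"],0),3))
s=sense();print(s)
E
```

```text
top 53.78912020115887 [[-0.005, 0.99, -0.14, 0.417], [-1.0, -0.005, -0.002, -0.051], [-0.003, 0.14, 0.99, 1.193], [0.0, 0.0, 0.0, 1.0]] ['frame', 'vfov', 'cx', 'cy', 'world_from_camera', 'shot']
cover_top 0.81 [336. 258.] [ 0.524 -0.092  0.105]
cover_top 0.26 [316. 286.] [ 0.461 -0.047  0.105]
grip1 0.61 [366. 277.] [ 0.478 -0.158  0.135]
grip1 0.57 [313. 284.] [ 0.464 -0.039  0.135]
grip1 0.46 [359. 233.] [ 0.578 -0.144  0.135]
grip2 0.61 [366. 277.] [ 0.478 -0.158  0.135]
grip2 0.57 [313. 284.] [ 0.464 -0.039  0.135]
grip2 0.46 [359. 233.] [ 0.578 -0.144  0.135]
grip3 0.61 [366. 277.] [ 0.478 -0.158  0.135]
grip3 0.57 [313. 284.] [ 0.464 -0.039  0.135]
grip3 0.46 [359. 233.] [ 0.578 -0.144  0.135]
grip4 0.61 [366. 277.] [ 0.478 -0.158  0.135]
grip4 0.57 [313. 284.] [ 0.464 -0.039  0.135]
grip4 0.46 [359. 233.] [ 0.578 -0.144  0.135]
pin1 0.97 [403. 250.] [ 0.539 -0.243  0.135]
pin1 0.87 [333. 192.] [ 0.674 -0.086  0.135]
pin1 0.59 [345. 328.] [ 0.366 -0.109  0.135]
pin1 0.56 [272. 263.] [0.51  0.052 0.135]
pin2 0.97 [403. 250.] [ 0.539 -0.243  0.135]
pin2 0.87 [333. 192.] [ 0.674 -
[... 2339 characters left out ...]
ime': 1.5, 'joint_pos': array([-1.37230008e+00,  2.90713833e-01, -1.53432911e-01,  1.12667277e+00,
        1.06913697e-06,  1.43146194e+00]), 'joint_velocities': array([ 0.00129477, -0.00101203, -0.00097973,  0.00046283,  0.00055422,
        0.00010612]), 'effort': array([-6.16210468e-05, -5.37015867e+01,  3.31641376e+01,  1.74711015e-03,
       -2.04341031e-04, -5.70300074e-06]), 'position': array([ 0.17399186, -0.49532131,  0.23128561]), 'tcp_rot': array([ 9.85767696e-01,  1.68113201e-01,  1.91374544e-07, -1.16063884e-05]), 'force': array([ 0.25841665, -0.43717566, -0.48495047]), 'ft_torque': array([-0.02236351, -0.00717451,  0.00385065]), 'grasp_force': 0.0, 'opening': 1.0004259355459966}
```

```bash
python3 -c "
import cv2
a=cv2.imread('pics/top0.png')[150:390,200:520]; cv2.imwrite('pics/top0c.png',cv2.resize(a,None,fx=2.5,fy=2.5,interpolation=2))"
```

```text
(no output)
```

View pics/top0c.png

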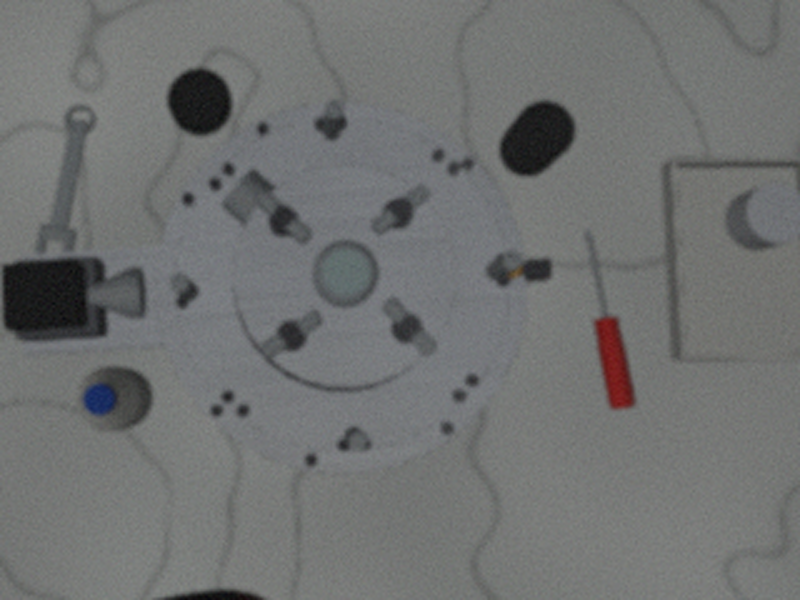

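View pics/scene0.png

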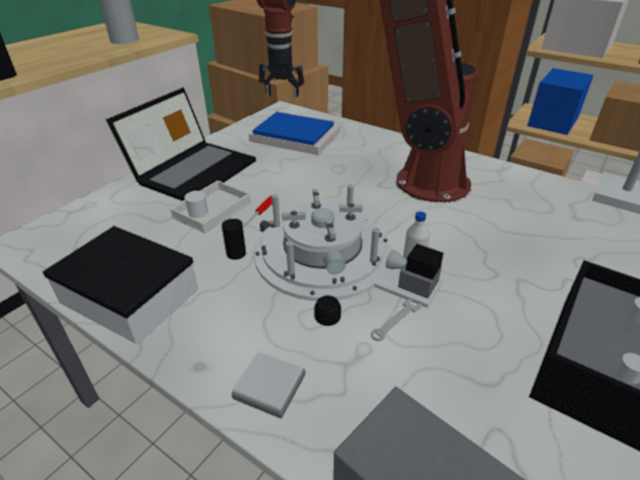

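The top view matches the detections: the pins are at crop (332,125), (505,268), (355,440) and (183,290). The four nuts sit on the diagonals, with the window tube under the nut at (283,220), so that is nut 1, and the horn is at left (125,293). I'm moving over the cell.

Request:
{"op": "servo_tool", "data": {"deltas": "0.043 -0.024 -0.001 0 0.04;0.043 -0.024 -0.001 0 0.04;0.043 -0.024 0 0 0.04;0.043 -0.024 0 0 0.04;0.043 -0.024 0 0 0.04;0.043 -0.024 0 0 0.04;0.043 -0.024 0 0 0.04;0.043 -0.024 0 0 0.04;0.043 -0.024 0 0 0.04;0.043 -0.024 0 0 0.04", "grip_force": 40}}

```text
time: 2.5
position: [0.5013, -0.1245, 0.2335]
tcp_rot: [0.986, 0.168, 0.0, 0.0]
force: [0.8, -1.5, 0.1]
opening: 0.466
grasp_force: 0.0
```

```bash
cat >> h.py <<'E'
from scipy.spatial.transform import Rotation as R
def phi(s=None):
    s=s or sense(); x=R.from_quat(s["tcp_rot"]).as_matrix()[:,0]; return np.degrees(np.arctan2(x[1],x[0]))
def to(xyz,ph=None):
    "shift in tool axes to world xyz, tool yaw still needed for tool x along ph (mod 180)"
    s=sense(); M=R.from_quat(s["tcp_rot"]).as_matrix(); d=M.T@(np.array(xyz)-s["position"])
    y=None if ph is None else (phi(s)-ph+90)%180-90
    return np.round(d,4),y
E
python3 - <<'E'
from h import *
s=sense();print(s["time"],s["position"],phi(s),s["opening"])
p=camera("wrist"); cv2.imwrite("pics/w1.png",p["frame"]); print(np.round(p["world_from_camera"],3).tolist(),p["vfov"])
for q in ["cover_top","grip1","pin1"]:
    for r in pinpoint(p,q): print(q,round(r["score"],2),np.round(r["location"]),np.round(onz(p,r["location"],Z[q]),4))
E
```

```text
2.5 [ 0.50131022 -0.12454019  0.23350179] 19.36255807358996 0.4662019123684735
[[0.331, 0.912, 0.244, 0.562], [-0.944, 0.319, 0.087, -0.104], [0.001, -0.259, 0.966, 0.376], [0.0, 0.0, 0.0, 1.0]] 62.10731628768691
cover_top 0.77 [281. 192.] [ 0.5183 -0.0964  0.105 ]
grip1 0.9 [176. 254.] [ 0.4636 -0.0465  0.135 ]
grip1 0.75 [209.  81.] [ 0.5697 -0.0391  0.135 ]
grip1 0.67 [332. 296.] [ 0.4695 -0.1499  0.135 ]
grip1 0.56 [387. 134.] [ 0.5757 -0.145   0.135 ]
pin1 0.79 [507. 260.] [ 0.5295 -0.2462  0.135 ]
```

View pics/w1.png

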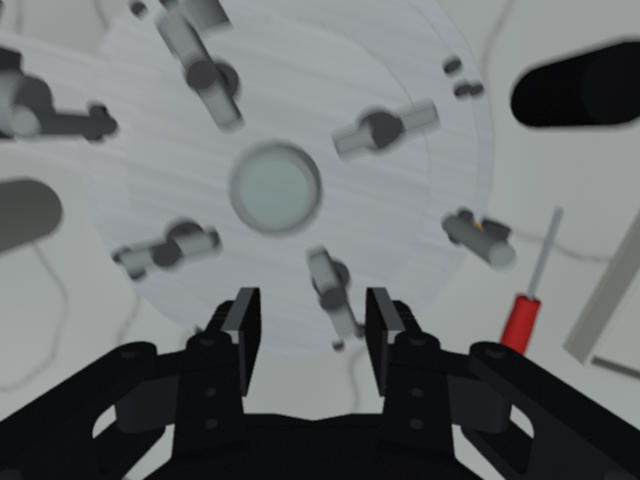

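The wrist view shows all four bars: nut 1 at (207,75), nut 2 at (170,248), nut 3 at (332,292) and nut 4 at (385,130). Next I'm getting the bar angles from their end points.

```bash
python3 - <<'E'
from h import *
p=camera("wrist")
W=np.array([[.4636,-.0465],[.5697,-.0391],[.4695,-.1499],[.5757,-.145]])
c=W.mean(0);print("centre",c)
B={1:((170,16),(230,122)),2:((128,262),(217,238)),3:((318,252),(348,335)),4:((335,148),(437,112))}
for k,i in zip((2,1,3,4),range(4)):
    d=W[i]-c; print(k,"radius",np.hypot(*d),"radial",np.degrees(np.arctan2(d[1],d[0])))
for k,(a,b) in B.items():
    A=onz(p,a,.144);C=onz(p,b,.144);m=(A+C)/2;d=A-C
    print(k,"mid",m[:2],"len",np.hypot(*d[:2]),"ang",np.degrees(np.arctan2(d[1],d[0])))
print("nut3 go",to([.4695,-.1505,.118]),phi())
E
```

```text
centre [ 0.519625 -0.095125]
2 radius 0.07418349715401668 radial 139.04476071322304
1 radius 0.07514190741523666 radial 48.20973787103702
3 radius 0.07424834173232425 radial -132.4618582018162
4 radius 0.07504612748170286 radial -41.65097518339535
1 mid [ 0.57166545 -0.03674692] len 0.06030176427312684 ang 47.676266683258135
2 mid [ 0.46815002 -0.04701732] len 0.05734958856904704 ang 124.79597085589441
3 mid [ 0.47344646 -0.14924312] len 0.05905003339699245 ang 38.748415201422674
4 mid [ 0.57616854 -0.14240449] len 0.05951072240106321 ang 128.5483114864971
nut3 go (array([-0.0367,  0.0128,  0.1151]), None) 19.408095978406074
```

Request:
{"op": "servo_tool", "data": {"deltas": "-0.0185 0.0075 0 0 0.04;-0.0185 0.0075 0 0 0.04;0 0 0.03 -6.4 0.04;0 0 0.03 -6.4 0.04;0 0 0.03 -6.4 0.04;0 0 0.0255 0 0.04;0 0 0 0 0.0;0 0 0 0 0.0;0 0 0 0 0.0;0 0 0 0 0.0", "grip_force": 40}}

```text
time: 3.75
position: [0.4685, -0.1529, 0.1181]
tcp_rot: [0.944, 0.33, -0.001, -0.001]
force: [-5.9, -0.3, -7.5]
opening: 0.156
grasp_force: 39.5
```

```bash
python3 - <<'E'
from h import *
s=sense();print(s["position"],phi(s),s["opening"]*.0854,s["grasp_force"],s["force"],s["ft_torque"])
p=camera("wrist");cv2.imwrite("pics/w2.png",p["frame"])
E
```

```text
[ 0.46854211 -0.15286988  0.11814751] 38.495035614476535 0.013363338363592216 39.460185170173645 [-5.9472243  -0.26861954 -7.52239691] [-0.08784354  1.20688357  0.09443979]
```

View pics/w2.png

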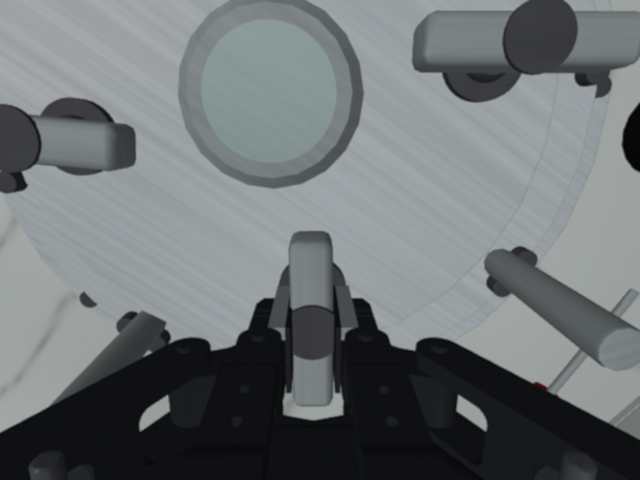

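The bar is pinched squarely, with the hub at (312,332) between the pads. Turning nut 3 to half.

Request:
{"op": "servo_tool", "data": {"deltas": "0 0 0.0006 7.2 0;0 0 0.0006 7.2 0;0 0 0.0006 7.2 0;0 0 0.0006 7.2 0;0 0 0.0006 7.2 0;0 0 0 0 0"}}

```text
time: 4.4
position: [0.4677, -0.151, 0.1149]
tcp_rot: [1.0, 0.02, -0.002, -0.002]
force: [-8.1, 7.9, -5.1]
opening: 0.154
grasp_force: 39.8
```

```bash
python3 - <<'E'
from h import *
s=sense();print(s["position"],phi(s),s["opening"]*.0854,s["grasp_force"],s["force"],s["ft_torque"])
p=camera("wrist")
print(onz(p,(312,332),.142))
for q in ["grip1","cover_top"]:
    for r in pinpoint(p,q): print(q,round(r["score"],2),np.round(r["location"]),np.round(onz(p,r["location"],Z[q]),4))
E
```

```text
[ 0.46767531 -0.15104054  0.11488056] 2.2990979731730654 0.013109620685964135 39.82189178466797 [-8.09631697  7.93438254 -5.13877074] [1.59697862 1.66670431 0.03101937]
[ 0.47071331 -0.15166346  0.142     ]
grip1 0.8 [  4. 328.] [ 0.4641 -0.0474  0.135 ]
cover_top 0.79 [169. 161.] [ 0.5198 -0.0957  0.105 ]
```

Request:
{"op": "servo_tool", "data": {"deltas": "0 0 0 0 0.04;0 0 0 0 0.04;0 0 0 0 0.04;0 0 -0.045 0 0.04;0.0263 -0.0272 0 0 0.04;0.0263 -0.0272 0 0 0.04;0.0263 -0.0272 0 0 0.04;0.0263 -0.0272 0 0 0.04;0 0 0 -7.5 0.04;0 0 0 -7.5 0.04"}}

```text
time: 5.55
position: [0.5716, -0.0386, 0.1602]
tcp_rot: [0.988, 0.156, 0.001, 0.0]
force: [0.5, 0.7, -0.2]
opening: 0.467
grasp_force: 0.0
```

Request:
{"op": "servo_tool", "data": {"deltas": "0 0 0 -7.5 0.04;0 0 0 -7.5 0.04;0 0 0 -7.5 0.04;0 0 0 -7.5 0.04;0 0 0 0 0.04"}}

```text
time: 6.05
position: [0.571, -0.0397, 0.1604]
tcp_rot: [0.915, 0.404, 0.001, 0.0]
force: [0.2, 0.7, 0.3]
opening: 0.464
grasp_force: 0.0
```

```bash
python3 - <<'E'
from h import *
s=sense();print(s["position"],phi(s),s["opening"]*.0854,s["force"])
p=camera("wrist");cv2.imwrite("pics/w3.png",p["frame"])
for r in pinpoint(p,"grip1"): print(round(r["score"],2),np.round(r["location"]),np.round(onz(p,r["location"],.135),4))
print(to([.5702,-.0388,.118],47.7))
E
```

```text
[ 0.57104885 -0.03971009  0.16041696] 47.64823546575279 0.039668164937921635 [0.20085325 0.74914332 0.26099372]
0.85 [308. 281.] [ 0.5692 -0.0384  0.135 ]
0.79 [462. 419.] [ 0.5762 -0.1436  0.135 ]
0.73 [163. 425.] [ 0.4641 -0.0457  0.135 ]
(array([ 0.0001, -0.0011,  0.0423]), np.float64(-0.37675989979273083))
```

View pics/w3.png

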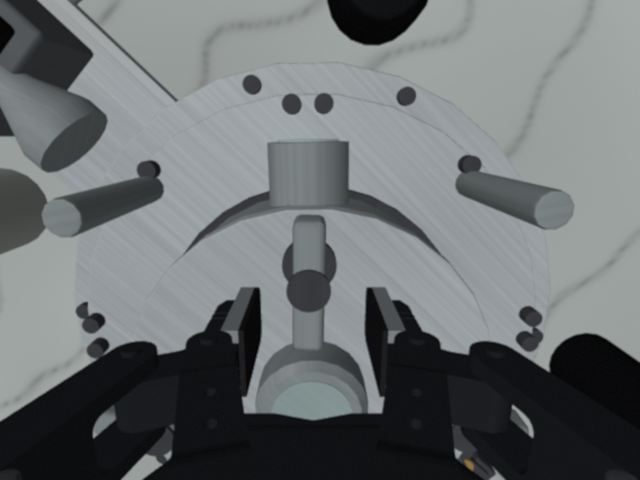

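The bar runs vertically under the open fingers, with the hub at (308,290), so it is aligned. Gripping and turning nut 1.

Request:
{"op": "servo_tool", "data": {"deltas": "0 -0.001 0.0425 0 0.04;0 0 0 0 0;0 0 0 0 0;0 0 0 0 0;0 0 0 0 0;0 0 0.0007 7.5 0;0 0 0.0007 7.5 0;0 0 0.0007 7.5 0;0 0 0.0007 7.5 0;0 0 0.0007 7.5 0"}}

```text
time: 7.15
position: [0.5688, -0.038, 0.114]
tcp_rot: [0.996, 0.085, -0.001, -0.001]
force: [-4.0, 2.2, -8.2]
opening: 0.155
grasp_force: 41.9
```

Request:
{"op": "servo_tool", "data": {"deltas": "0 0 0.0007 7.5 0;0 0 0 0 0"}}

```text
time: 7.35
position: [0.5688, -0.0379, 0.1133]
tcp_rot: [1.0, 0.021, -0.001, -0.001]
force: [-4.4, 3.9, -6.5]
opening: 0.154
grasp_force: 42.0
```

```bash
python3 - <<'E'
from h import *
s=sense();print(s["position"],phi(s),s["opening"]*.0854,s["grasp_force"],s["force"],s["ft_torque"],s["joint_pos"][5])
E
```

```text
[ 0.56881879 -0.03788088  0.11325256] 2.4483372795143334 0.013187626179008528 42.031840682029724 [-4.35952524  3.86911155 -6.53311933] [0.83421065 1.01043106 0.00650778] 2.903410024986327
```

Request:
{"op": "servo_tool", "data": {"deltas": "0 0 0 0 0.04;0 0 0 0 0.04;0 0 0 0 0.04;0 0 -0.045 0 0.04;-0.0354 0.0004 0 0 0.04;-0.0354 0.0004 0 0 0.04;-0.0354 0.0004 0 0 0.04;0 0 0 -8.2 0.04;0 0 0 -8.2 0.04;0 0 0 -8.2 0.04"}}

```text
time: 8.35
position: [0.4643, -0.045, 0.159]
tcp_rot: [0.971, 0.238, 0.001, 0.001]
force: [0.3, 0.4, -0.7]
opening: 0.472
grasp_force: 0.0
```

Request:
{"op": "servo_tool", "data": {"deltas": "0 0 0 -8.2 0.04;0 0 0 -8.2 0.04;0 0 0 -8.2 0.04;0 0 0 -8.2 0.04;0 0 0 -8.2 0.04;0 0 0 -8.2 0.04;0 0 0 -8.2 0.04;0 0 0 -8.2 0.04;0 0 0 -8.2 0.04;0 0 0 -8.2 0.04"}}

```text
time: 9.35
position: [0.4644, -0.0449, 0.1587]
tcp_rot: [0.577, 0.817, 0.0, 0.001]
force: [-0.4, -0.9, 0.0]
opening: 0.47
grasp_force: 0.0
```

Request:
{"op": "servo_tool", "data": {"deltas": "0 0 0 -8.2 0.04;0 0 0 -8.2 0.04;0 0 0 0 0.04"}}

```text
time: 9.65
position: [0.4643, -0.0449, 0.1587]
tcp_rot: [0.456, 0.89, 0.0, 0.001]
force: [-0.4, -0.3, -0.6]
opening: 0.474
grasp_force: 0.0
```

```bash
python3 - <<'E'
from h import *
s=sense();print(s["position"],phi(s),s["opening"]*.0854,s["force"])
p=camera("wrist");cv2.imwrite("pics/w4.png",p["frame"])
for r in pinpoint(p,"grip1"): print(round(r["score"],2),np.round(r["location"]),np.round(onz(p,r["location"],.135),4))
for r in pinpoint(p,"pin1"): print(round(r["score"],2),np.round(r["location"]),np.round(onz(p,r["location"],.135),4))
print(to([.4643,-.0453,.118],125))
E
```

```text
[ 0.46428546 -0.04490761  0.15867627] 125.71925154501214 0.04050031734134045 [-0.42582814 -0.34223003 -0.55114683]
0.57 [316. 282.] [ 0.4634 -0.0441  0.135 ]
0.91 [553. 160.] [0.5113 0.056  0.135 ]
0.58 [ 62. 273.] [ 0.3696 -0.1057  0.135 ]
(array([-0.0006, -0.0001,  0.0404]), np.float64(0.3495967111365843))
```

View pics/w4.png

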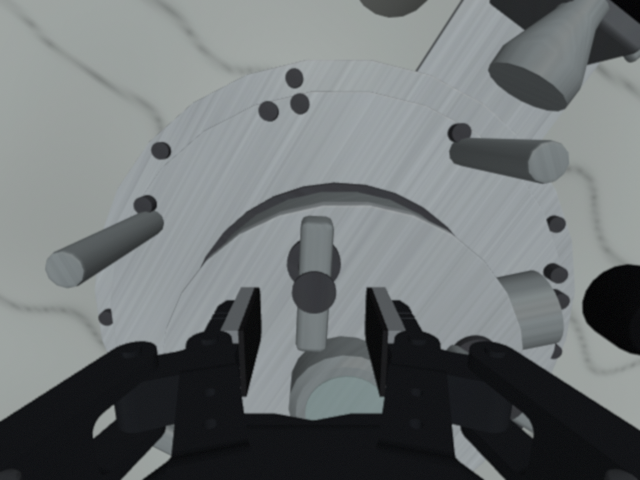

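The bar is tilted about 3° clockwise, from (318,220) to (310,348), with the hub at (314,290). I'll yaw +3, grip and turn nut 2 to half.

Request:
{"op": "servo_tool", "data": {"deltas": "0 0 0.0405 3 0.04;0 0 0 0 0;0 0 0 0 0;0 0 0 0 0;0 0 0 0 0;0 0 0.0007 7.4 0;0 0 0.0007 7.4 0;0 0 0.0007 7.4 0;0 0 0.0007 7.4 0;0 0 0 0 0"}}

```text
time: 10.8
position: [0.4639, -0.0434, 0.1151]
tcp_rot: [0.69, 0.724, 0.001, -0.001]
force: [5.1, 6.5, -16.8]
opening: 0.156
grasp_force: 41.0
```

```bash
python3 - <<'E'
from h import *
s=sense();print(s["position"],phi(s),s["opening"]*.0854,s["grasp_force"],s["force"],s["ft_torque"],s["joint_pos"][5])
E
```

```text
[ 0.46386809 -0.04341353  0.11512014] 92.76003804951084 0.01328721694192609 41.02655589580536 [  5.14790804   6.50782027 -16.81489421] [ 1.26210137 -0.83516442  0.02488745] 1.2702384799482345
```

Request:
{"op": "servo_tool", "data": {"deltas": "0 0 0 0 0.04;0 0 0 0 0.04;0 0 0 0 0.04;0 0 -0.045 0 0.04;-0.0264 0.0267 0 0 0.04;-0.0264 0.0267 0 0 0.04;-0.0264 0.0267 0 0 0.04;-0.0264 0.0267 0 0 0.04;0 0 0 -6.9 0.04;0 0 0 -6.9 0.04"}}

```text
time: 11.8
position: [0.5764, -0.1457, 0.1598]
tcp_rot: [0.595, 0.804, -0.0, 0.0]
force: [-0.1, 1.2, -0.3]
opening: 0.467
grasp_force: 0.0
```

Request:
{"op": "servo_tool", "data": {"deltas": "0 0 0 -6.9 0.04;0 0 0 -6.9 0.04;0 0 0 -6.9 0.04;0 0 0 0 0.04"}}

```text
time: 12.2
position: [0.5759, -0.1448, 0.1603]
tcp_rot: [0.442, 0.897, -0.0, 0.0]
force: [-0.2, 0.2, 0.3]
opening: 0.474
grasp_force: 0.0
```

```bash
python3 - <<'E'
from h import *
s=sense();print(s["position"],phi(s),s["opening"]*.0854,s["force"])
p=camera("wrist");cv2.imwrite("pics/w5.png",p["frame"])
for r in pinpoint(p,"grip1"): print(round(r["score"],2),np.round(r["location"]),np.round(onz(p,r["location"],.135),4))
print(to([.5767,-.1447,.118],127))
E
```

```text
[ 0.57587122 -0.14480255  0.16029049] 127.55418327139616 0.040512375305529695 [-0.23785067  0.22607335  0.28346084]
0.83 [319. 283.] [ 0.5765 -0.1438  0.135 ]
0.7 [463.  74.] [ 0.5681 -0.0402  0.135 ]
0.61 [108. 150.] [ 0.4719 -0.1506  0.135 ]
(array([-0.0005,  0.0007,  0.0422]), np.float64(0.2533484132369068))
```

View pics/w5.png

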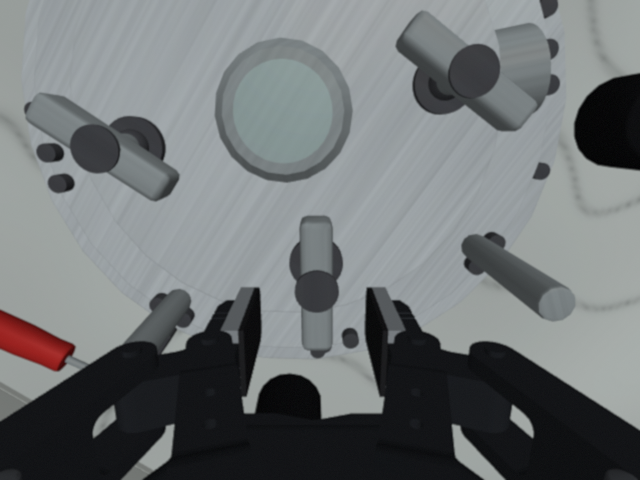

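The bar is straight, with the hub at (317,290), and nuts 1 and 3 show at half. Gripping and turning nut 4.

Request:
{"op": "servo_tool", "data": {"deltas": "0 0.0007 0.042 0 0.04;0 0 0 0 0;0 0 0 0 0;0 0 0 0 0;0 0 0 0 0;0 0 0.0006 6.9 0;0 0 0.0006 6.9 0;0 0 0.0006 6.9 0;0 0 0.0006 6.9 0;0 0 0.0006 6.9 0"}}

```text
time: 13.3
position: [0.5763, -0.1428, 0.1147]
tcp_rot: [0.69, 0.724, 0.001, -0.001]
force: [4.9, 6.4, -15.8]
opening: 0.157
grasp_force: 41.3
```

Request:
{"op": "servo_tool", "data": {"deltas": "0 0 0 0 0;0 0 0 0 0.035;0 0 0 0 0.035;0 0 0 0 0.035;0 0 -0.045 0 0.035;0 0 0 0 0.035"}}

```text
time: 13.9
position: [0.5793, -0.1456, 0.1654]
tcp_rot: [0.689, 0.725, 0.001, 0.004]
force: [1.0, -0.7, 0.3]
opening: 0.412
grasp_force: 0.0
```

```bash
python3 - <<'E'
from h import *
s=sense();print(s["position"],phi(s),s["opening"]*.0854,s["force"],s["joint_pos"][5])
print("n3",to([.4707,-.1515,.161],183.5),"n1",to([.5702,-.0388,.161],183.5))
E
```

```text
[ 0.57927626 -0.14561683  0.16535052] 92.93619228282287 0.035193969948085296 [ 0.95900894 -0.66084049  0.29167701] 1.1510952283558435
n3 (array([-0.0003, -0.1088,  0.0035]), np.float64(89.43619228282287)) n1 (array([ 0.1072, -0.0036,  0.0039]), np.float64(89.43619228282287))
```

Request:
{"op": "servo_tool", "data": {"deltas": "0 -0.036 0 0 0.035;0 -0.036 0 0 0.035;0 -0.036 0 0 0.035;0 0 0 -8.2 0.035;0 0 0 -8.2 0.035;0 0 0 -8.2 0.035;0 0 0 -8.2 0.035;0 0 0 -8.2 0.035;0 0 0 -8.2 0.035;0 0 0 -8.2 0.035"}}

```text
time: 14.9
position: [0.4689, -0.1503, 0.1606]
tcp_rot: [0.253, 0.967, -0.0, 0.001]
force: [-1.0, 0.4, 0.0]
opening: 0.411
grasp_force: 0.0
```

Request:
{"op": "servo_tool", "data": {"deltas": "0 0 0 -8.2 0.035;0 0 0 -8.2 0.035;0 0 0 -8.2 0.035;0 0 0 -8.2 0.035;0 0 0 0 0.035"}}

```text
time: 15.4
position: [0.4689, -0.1502, 0.1605]
tcp_rot: [-0.028, 1.0, -0.0, 0.001]
force: [0.5, -0.1, -0.2]
opening: 0.408
grasp_force: 0.0
```

```bash
python3 - <<'E'
from h import *
s=sense();print(s["position"],phi(s),s["opening"]*.0854,s["force"],s["joint_pos"][5])
p=camera("wrist");cv2.imwrite("pics/w6.png",p["frame"])
for r in pinpoint(p,"grip1"): print(round(r["score"],2),np.round(r["location"]),np.round(onz(p,r["location"],.131),4))
print("n3",to([.4707,-.1515,.114],183.5))
E
```

```text
[ 0.46886406 -0.15021114  0.16046816] -176.74273273238438 0.03487735852389977 [ 0.52230824 -0.08952868 -0.2097526 ] -0.5153063206983616
0.7 [312. 286.] [ 0.4703 -0.1514  0.131 ]
0.66 [543. 285.] [ 0.4639 -0.0453  0.131 ]
n3 (array([-0.0018, -0.0015,  0.0463]), np.float64(-0.5979231809137104))
```

View pics/w6.png

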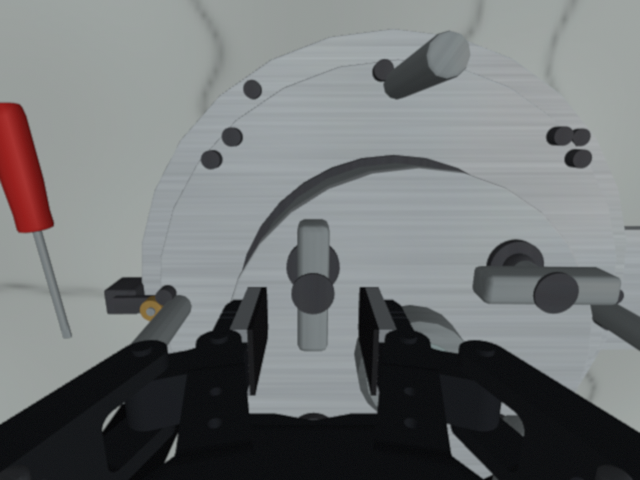

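Nut 3's bar is straight, with the hub at (313,290). Gripping and turning it home.

Request:
{"op": "servo_tool", "data": {"deltas": "-0.0015 -0.0015 0.046 0 0.035;0 0 0 0 0;0 0 0 0 0;0 0 0 0 0;0 0 0.0007 8 0;0 0 0.0007 8 0;0 0 0.0007 8 0;0 0 0.0007 8 0;0 0 0.0007 8 0;0 0 0.0007 5.5 0"}}

```text
time: 16.5
position: [0.4691, -0.1489, 0.1094]
tcp_rot: [0.364, 0.932, 0.002, -0.002]
force: [-0.2, 8.9, -14.0]
opening: 0.151
grasp_force: 41.1
```

```bash
cat > st.py <<'E'
from h import *
s=sense();print(s["time"],np.round(s["position"],4),phi(s),s["opening"]*.0854,s["grasp_force"],np.round(s["force"],1),np.round(s["ft_torque"],2),s["joint_pos"][5])
E
python3 st.py
```

```text
16.5 [ 0.4691 -0.1489  0.1094] 137.36848016020124 0.012916493262569701 41.11538887023926 [ -0.2   8.9 -14. ] [1.96 0.02 0.38] 0.28582799801523473
```

Request:
{"op": "servo_tool", "data": {"deltas": "0 0 0 4 0;0 0 0 0 0"}}

```text
time: 16.7
position: [0.469, -0.1487, 0.1095]
tcp_rot: [0.394, 0.919, 0.002, -0.002]
force: [-0.5, 9.7, -15.9]
opening: 0.157
grasp_force: 50.9
```

```bash
python3 st.py
```

```text
16.7 [ 0.469  -0.1487  0.1095] 133.63360383751353 0.013445091671811854 50.88142303597124 [ -0.5   9.7 -15.9] [1.81 0.08 1.19] 0.3512887788966318
```

Request:
{"op": "servo_tool", "data": {"deltas": "0 0 0 -4 0;0 0 0 0 0.035;0 0 0 0 0.035;0 0 0 0 0.035;0 0 -0.048 0 0.035;0.0005 0.0377 0 0 0.035;0.0005 0.0377 0 0 0.035;0.0005 0.0377 0 0 0.035;0.0005 0.0377 0 0 0.035;0 0 0 -7.6 0.035"}}

```text
time: 17.7
position: [0.5733, -0.0357, 0.1584]
tcp_rot: [0.298, 0.955, 0.001, 0.002]
force: [0.3, -0.6, -0.0]
opening: 0.411
grasp_force: 0.0
```

Request:
{"op": "servo_tool", "data": {"deltas": "0 0 0 -7.6 0.035;0 0 0 -7.6 0.035;0 0 0 -7.6 0.035;0 0 0 -7.6 0.035;0 0 0 -7.6 0.035;0 0 0 0 0.035"}}

```text
time: 18.3
position: [0.5707, -0.0387, 0.1583]
tcp_rot: [-0.029, 1.0, -0.0, 0.001]
force: [0.9, 0.3, 0.1]
opening: 0.409
grasp_force: 0.0
```

```bash
python3 st.py; python3 - <<'E'
from h import *
p=camera("wrist");cv2.imwrite("pics/w7.png",p["frame"])
for q in ("grip1","cover_top","pin1"):
  for r in pinpoint(p,q): print(round(r["score"],2),np.round(r["location"]),np.round(onz(p,r["location"],{"grip1":.131,"cover_top":.101,"pin1":.135}[q]),4))
print("n1",to([.5702,-.0388,.114],183.5))
E
```

```text
18.3 [ 0.5707 -0.0387  0.1583] -176.69667499077005 0.0349233951570863 0.0 [0.9 0.3 0.1] [0.04 0.02 0.08] -0.25301441758611215
0.92 [46. 28.] [ 0.4709 -0.1488  0.131 ]
0.68 [314. 283.] [ 0.57  -0.039  0.131]
0.63 [ 80. 285.] [ 0.577  -0.1458  0.131 ]
0.58 [313.  21.] [ 0.4627 -0.0456  0.131 ]
0.65 [550. 164.] [0.5109 0.0542 0.135 ]
n1 (array([ 0.0002, -0.0003,  0.0439]), np.float64(-0.44058617149698875))
```

View pics/w7.png

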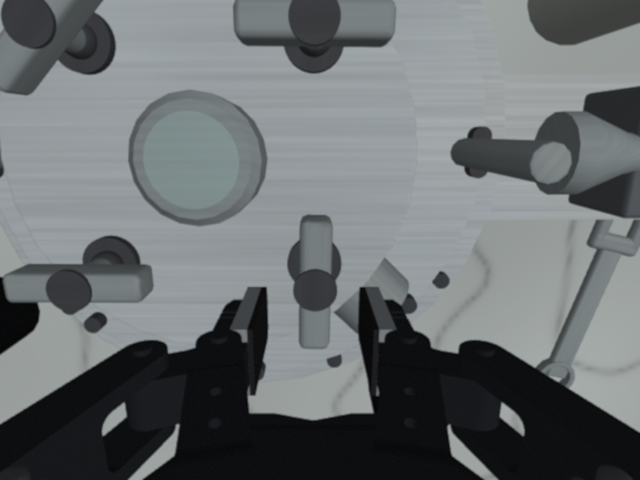

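Nut 3 (top left) is square to the radial, and nut 1's bar is aligned under the fingers at (315,285). Gripping and turning nut 1 home.

Request:
{"op": "servo_tool", "data": {"deltas": "0 0 0.044 0 0.035;0 0 0 0 0;0 0 0 0 0;0 0 0 0 0;0 0 0.0007 8 0;0 0 0.0007 8 0;0 0 0.0007 8 0;0 0 0.0007 8 0;0 0 0.0007 8 0;0 0 0.0007 7.5 0"}}

```text
time: 19.5
position: [0.5689, -0.0366, 0.1089]
tcp_rot: [0.379, 0.925, 0.001, -0.002]
force: [-0.5, 4.8, -15.5]
opening: 0.155
grasp_force: 42.5
```

Request:
{"op": "servo_tool", "data": {"deltas": "0 0 0 1 0"}}

```text
time: 19.6
position: [0.5691, -0.0369, 0.109]
tcp_rot: [0.386, 0.922, 0.001, -0.002]
force: [-0.2, 5.3, -18.5]
opening: 0.155
grasp_force: 48.1
```

```bash
python3 st.py
```

```text
19.6 [ 0.5691 -0.0369  0.109 ] 134.5798344482048 0.013266762910352196 48.0744477751432 [ -0.2   5.3 -18.5] [1.16 0.22 0.87] 0.5986182320737709
```

Request:
{"op": "servo_tool", "data": {"deltas": "0 0 0 -3 0;0 0 0 0 0.035;0 0 0 0 0.035;0 0 0 0 0.035;0 0 -0.048 0 0.035;0.0247 -0.0254 0 0 0.035;0.0247 -0.0254 0 0 0.035;0.0247 -0.0254 0 0 0.035;0 0 0 7.4 0.035;0 0 0 7.4 0.035"}}

```text
time: 20.6
position: [0.4641, -0.0454, 0.1587]
tcp_rot: [0.48, 0.877, 0.0, 0.001]
force: [0.7, -0.3, 0.5]
opening: 0.41
grasp_force: 0.0
```

Request:
{"op": "servo_tool", "data": {"deltas": "0 0 0 7.4 0.035;0 0 0 7.4 0.035;0 0 0 7.4 0.035;0 0 0 7.4 0.035;0 0 0 0 0.035"}}

```text
time: 21.1
position: [0.4648, -0.0453, 0.1582]
tcp_rot: [0.687, 0.727, 0.0, 0.001]
force: [-0.2, 0.9, 0.0]
opening: 0.416
grasp_force: 0.0
```

```bash
python3 st.py; python3 - <<'E'
from h import *
p=camera("wrist");cv2.imwrite("pics/w8.png",p["frame"])
for q in ("grip1","pin1"):
  for r in pinpoint(p,q): print(round(r["score"],2),np.round(r["location"]),np.round(onz(p,r["location"],{"grip1":.131,"cover_top":.101,"pin1":.135}[q]),4))
print("n2",to([.4643,-.0453,.114],93))
E
```

```text
21.1 [ 0.4648 -0.0453  0.1582] 93.1928673391772 0.0355622407194981 0.0 [-0.2  0.9  0. ] [ 0.   -0.03  0.03] 1.2612278445681362
0.71 [313. 282.] [ 0.4638 -0.046   0.131 ]
0.64 [540. 279.] [ 0.5665 -0.0392  0.131 ]
0.67 [451.  44.] [0.5108 0.0548 0.135 ]
n2 (array([-0.0001, -0.0002,  0.0439]), np.float64(0.5280333108996871))
```

Request:
{"op": "servo_tool", "data": {"deltas": "0 0 0.044 0 0.035;0 0 0 0 0;0 0 0 0 0;0 0 0 0 0;0 0 0.0007 8 0;0 0 0.0007 8 0;0 0 0.0007 8 0;0 0 0.0007 8 0;0 0 0.0007 8 0;0 0 0.0007 7.5 0"}}

```text
time: 22.25
position: [0.4642, -0.0443, 0.1091]
tcp_rot: [0.922, 0.388, 0.0, -0.001]
force: [6.5, 3.0, -21.9]
opening: 0.155
grasp_force: 43.8
```

Request:
{"op": "servo_tool", "data": {"deltas": "0 0 0 1 0"}}

```text
time: 22.35
position: [0.4643, -0.0442, 0.1092]
tcp_rot: [0.925, 0.381, 0.0, -0.001]
force: [7.0, 2.6, -24.4]
opening: 0.156
grasp_force: 46.5
```

```bash
python3 st.py
```

```text
22.35 [ 0.4643 -0.0442  0.1092] 44.76383329873334 0.013326454889426069 46.457575987733435 [  7.    2.6 -24.4] [ 0.57 -1.5   0.99] 2.1072637278627946
```

Request:
{"op": "servo_tool", "data": {"deltas": "0 0 0 -3 0;0 0 0 0 0.035;0 0 0 0 0.035;0 0 0 0 0.035;0 0 -0.048 0 0.035;0.0005 0.0375 0 0 0.035;0.0005 0.0375 0 0 0.035;0.0005 0.0375 0 0 0.035;0.0005 0.0375 0 0 0.035;0 0 0 -7.6 0.035"}}

```text
time: 23.35
position: [0.5797, -0.1474, 0.1575]
tcp_rot: [0.886, 0.465, 0.001, 0.001]
force: [-0.8, 0.6, 0.2]
opening: 0.409
grasp_force: 0.0
```

Request:
{"op": "servo_tool", "data": {"deltas": "0 0 0 -7.6 0.035;0 0 0 -7.6 0.035;0 0 0 -7.6 0.035;0 0 0 -7.6 0.035;0 0 0 -7.6 0.035;0 0 0 0 0.035"}}

```text
time: 23.95
position: [0.5767, -0.1443, 0.1578]
tcp_rot: [0.685, 0.729, 0.0, 0.0]
force: [-0.7, 0.8, 1.5]
opening: 0.411
grasp_force: 0.0
```

```bash
python3 st.py; python3 - <<'E'
from h import *
p=camera("wrist");cv2.imwrite("pics/w9.png",p["frame"])
for q in ("grip1","pin1"):
  for r in pinpoint(p,q): print(round(r["score"],2),np.round(r["location"]),np.round(onz(p,r["location"],{"grip1":.131,"cover_top":.101,"pin1":.135}[q]),4))
print("n4",to([.5767,-.1447,.114],93))
E
```

```text
23.95 [ 0.5767 -0.1443  0.1578] 93.54082091916825 0.03509364198596985 0.0 [-0.7  0.8  1.5] [-0.01  0.02  0.04] 1.1409889292469881
0.73 [314. 282.] [ 0.5759 -0.1446  0.131 ]
0.62 [ 85. 279.] [ 0.4726 -0.1495  0.131 ]
0.59 [313.  25.] [ 0.5691 -0.0398  0.131 ]
0.55 [44. 25.] [ 0.4658 -0.0461  0.131 ]
0.71 [552. 163.] [ 0.6701 -0.0856  0.135 ]
n4 (array([-0.0005, -0.    ,  0.0435]), np.float64(0.23774721694599066))
```

Request:
{"op": "servo_tool", "data": {"deltas": "0 0 0.044 0 0.035;0 0 0 0 0;0 0 0 0 0;0 0 0 0 0;0 0 0.0007 8 0;0 0 0.0007 8 0;0 0 0.0007 8 0;0 0 0.0007 8 0;0 0 0.0007 8 0;0 0 0.0007 8 0"}}

```text
time: 25.1
position: [0.5769, -0.1434, 0.1083]
tcp_rot: [0.924, 0.383, 0.0, -0.001]
force: [6.4, 0.9, -19.0]
opening: 0.158
grasp_force: 45.5
```

Request:
{"op": "servo_tool", "data": {"deltas": "0 0 0 1 0"}}

```text
time: 25.2
position: [0.5768, -0.1434, 0.1085]
tcp_rot: [0.927, 0.376, -0.0, -0.001]
force: [6.9, 0.6, -21.8]
opening: 0.161
grasp_force: 48.8
```

```bash
python3 st.py; python3 - <<'E'
from h import *
for n in ("scene","top"):
    p=camera(n)
    for r in pinpoint(p,"pin1"): print(n,round(r["score"],2),np.round(r["location"]),np.round(onz(p,r["location"],.135),4))
    for r in pinpoint(p,"solvent")[:1]+pinpoint(p,"canister")[:1]: print(round(r["score"],2),np.round(onz(p,r["location"],0),4))
E
```

```text
25.2 [ 0.5768 -0.1434  0.1085] 44.18616834037151 0.013751681747803472 48.76860519871116 [  6.9   0.6 -21.8] [ 0.18 -1.48  1.1 ] 2.00305352980185
scene 0.92 [376. 227.] [0.5045 0.0525 0.135 ]
scene 0.85 [352. 186.] [ 0.3726 -0.0961  0.135 ]
scene 0.34 [294. 217.] [ 0.5815 -0.1391  0.135 ]
0.69 [0.4073 0.1228 0.    ]
0.92 [ 0.6638 -0.2933  0.    ]
top 0.79 [272. 266.] [0.5034 0.0526 0.135 ]
top 0.67 [333. 193.] [ 0.6716 -0.0863  0.135 ]
0.55 [0.405 0.117 0.   ]
```

All four nuts are home and the table is still in place. I'm releasing and moving behind pin 3 with the fingers shut.

Request:
{"op": "servo_tool", "data": {"deltas": "0 0 0 -3 0;0 0 0 0 0.035;0 0 0 0 0.035;0 0 0 0 0.035;0 0 -0.045 0 0.035;0 0 -0.015 0 0;-0.0171 -0.0398 0 0 0;-0.0171 -0.0398 0 0 0;-0.0171 -0.0398 0 0 0;-0.0171 -0.0398 0 0 0"}}

```text
time: 26.6
position: [0.4116, -0.0865, 0.1696]
tcp_rot: [0.916, 0.402, 0.0, 0.0]
force: [0.2, -0.3, 0.9]
opening: 0.002
grasp_force: 0.0
```

Request:
{"op": "servo_tool", "data": {"deltas": "-0.0171 -0.0398 0 0 0;0 0 0 -7.2 0;0 0 0 -7.2 0;0 0 0 -7.2 0;0 0 0 -7.2 0;0 0 0 -7.2 0;0 0 0 0 0"}}

```text
time: 27.3
position: [0.3724, -0.0727, 0.1697]
tcp_rot: [0.746, 0.666, 0.0, 0.001]
force: [-0.3, 0.6, -0.7]
opening: 0.002
grasp_force: 0.0
```

```bash
python3 st.py; python3 - <<'E'
from h import *
print(to([.3722,-.0728,.108],83.5))
for n in ("wrist","scene","top"):
    p=camera(n); cv2.imwrite(f"pics/p_{n}.png",p["frame"])
    for q,z in (("pin1",.135),("grip1",.127)):
        for r in pinpoint(p,q): print(n,q,round(r["score"],2),np.round(r["location"]),np.round(onz(p,r["location"],z),4))
E
```

```text
27.3 [ 0.3724 -0.0727  0.1697] 83.5030962561378 0.0001949616017722545 0.0 [-0.3  0.6 -0.7] [ 0.02 -0.    0.  ] 1.2980751713499532
(array([-0.0001, -0.0003,  0.0617]), np.float64(0.0030962561377947395))
wrist grip1 0.95 [512. 389.] [ 0.47   -0.1525  0.127 ]
wrist grip1 0.57 [504. 192.] [ 0.4646 -0.0452  0.127 ]
scene pin1 0.97 [374. 229.] [0.5111 0.0523 0.135 ]
scene pin1 0.72 [274. 200.] [ 0.5498 -0.2279  0.135 ]
scene pin1 0.71 [291. 244.] [ 0.6752 -0.077   0.135 ]
scene grip1 0.7 [332. 229.] [ 0.5623 -0.0362  0.127 ]
scene grip1 0.68 [351. 210.] [ 0.4655 -0.0421  0.127 ]
scene grip1 0.56 [318. 199.] [ 0.4709 -0.143   0.127 ]
scene grip1 0.51 [292. 217.] [ 0.5767 -0.1508  0.127 ]
top pin1 0.92 [331. 191.] [ 0.6744 -0.0815  0.135 ]
top pin1 0.88 [406. 253.] [ 0.5327 -0.2483  0.135 ]
top pin1 0.8 [269. 265.] [0.507  0.0591 0.135 ]
top grip1 0.76 [357. 236.] [ 0.5732 -0.1396  0.127 ]
top grip1 0.5 [315. 238.] [ 0.5671 -0.0449  0.127 ]
top grip1 0.42 [315. 285.] [ 0.4615 -0.0431  0.127 ]
```

View pics/p_wrist.png

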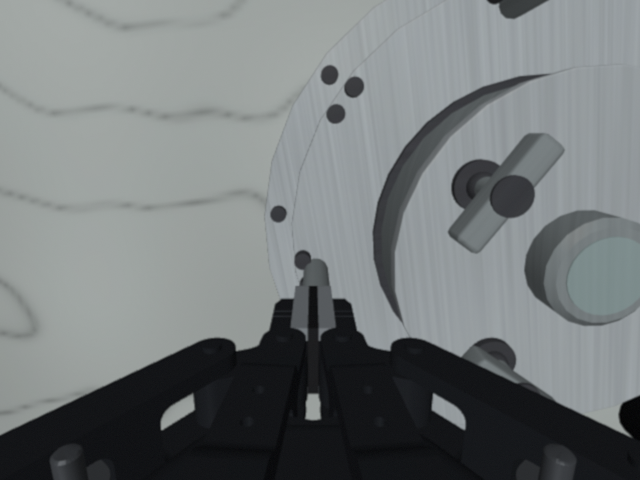

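The fingers point down behind pin 3, whose base shows at (303,262), just clear of the tips. Descending and pushing along the arc.

Request:
{"op": "servo_tool", "data": {"deltas": "0 0 0.03 0 0;0 0 0.0315 0 0;-0.0105 0 0 -4 0;-0.0105 0 0 -4 0;-0.0105 0 0 -4 0;-0.0105 0 0 -4 0;-0.0105 0 0 -4 0;-0.0105 0 0 -4 0;-0.0105 0 0 -4 0;-0.0105 0 0 -4 0"}}

```text
time: 28.75
position: [0.3822, -0.1545, 0.1071]
tcp_rot: [0.533, 0.846, 0.0, -0.001]
force: [-0.7, 2.8, -1.0]
opening: -0.002
grasp_force: 1.2
```

```bash
cat > pin.py <<'E'
from h import *
c=np.array([.5205,-.095])
s=sense();d=s["position"][:2]-c;print("tool ang",np.degrees(np.arctan2(d[1],d[0]))%360,np.hypot(*d))
for n in ("scene","top","wrist"):
    p=camera(n)
    for q,z in (("pin1",.135),("grip1",.127)):
        for r in pinpoint(p,q):
            w=onz(p,r["location"],z)[:2]-c; print(n,q,round(r["score"],2),"r",round(np.hypot(*w),3),"disc",round((np.degrees(np.arctan2(w[1],w[0]))-3.5+(45 if q=="grip1" else 0))%90,1))
E
python3 st.py; python3 pin.py
```

```text
28.75 [ 0.3822 -0.1545  0.1071] 115.58716354416462 -0.0001613083197145957 1.238514482975006 [-0.7  2.8 -1. ] [0.53 0.12 0.02] 0.5619753954990374
tool ang 203.27955234143795 0.150566799611289
scene pin1 0.97 r 0.151 disc 24.3
scene pin1 0.87 r 0.166 disc 29.1
scene pin1 0.76 r 0.151 disc 30.2
scene pin1 0.74 r 0.151 disc 30.1
scene grip1 0.76 r 0.065 disc 30.3
scene grip1 0.59 r 0.148 disc 78.2
scene grip1 0.55 r 0.078 disc 30.2
scene grip1 0.47 r 0.077 disc 26.4
scene grip1 0.45 r 0.065 disc 26.8
top pin1 0.75 r 0.152 disc 32.1
top pin1 0.68 r 0.157 disc 33.2
top pin1 0.67 r 0.153 disc 28.3
top grip1 0.65 r 0.067 disc 28.8
top grip1 0.6 r 0.078 disc 26.7
top grip1 0.6 r 0.072 disc 29.5
top grip1 0.58 r 0.076 disc 33.9
wrist pin1 0.93 r 0.151 disc 29.8
wrist grip1 0.77 r 0.076 disc 29.7
```

Request:
{"op": "servo_tool", "data": {"deltas": "-0.0092 0 0 -3.5 0;-0.0092 0 0 -3.5 0;-0.0092 0 0 -3.5 0;-0.0042 0 0 -1.6 0;-0.0042 0 0 -1.6 0;0 0 0 0 0;0 0 0 0 0"}}

```text
time: 29.9
position: [0.4, -0.1842, 0.1069]
tcp_rot: [0.429, 0.903, 0.001, -0.002]
force: [-2.7, 4.1, -1.5]
opening: 0.002
grasp_force: 2.8
```

```bash
python3 st.py; python3 pin.py
```

```text
29.9 [ 0.4    -0.1842  0.1069] 129.1497610322269 0.0001866052798201203 2.7618388971313834 [-2.7  4.1 -1.5] [0.91 0.64 0.08] 0.28916597713718967
tool ang 216.52052040753108 0.14993982687674795
scene pin1 0.8 r 0.15 disc 40.0
scene pin1 0.8 r 0.143 disc 47.6
scene pin1 0.6 r 0.151 disc 38.8
scene grip1 0.62 r 0.073 disc 38.4
scene grip1 0.53 r 0.071 disc 39.3
scene grip1 0.51 r 0.083 disc 40.5
scene grip1 0.44 r 0.067 disc 43.2
top pin1 0.9 r 0.158 disc 41.4
top pin1 0.85 r 0.154 disc 39.2
top pin1 0.69 r 0.079 disc 82.5
top pin1 0.65 r 0.15 disc 43.0
top pin1 0.6 r 0.152 disc 40.2
top grip1 0.75 r 0.072 disc 41.6
top grip1 0.61 r 0.077 disc 39.6
top grip1 0.57 r 0.074 disc 44.1
top grip1 0.45 r 0.081 disc 39.9
wrist pin1 0.72 r 0.15 disc 40.9
wrist grip1 0.58 r 0.075 disc 40.7
```

Request:
{"op": "servo_tool", "data": {"deltas": "-0.003 0 0 -1.2 0;-0.003 0 0 -1.2 0;-0.003 0 0 -1.2 0;0 0 0 0 0;0 0 0 0 0"}}

```text
time: 30.85
position: [0.4074, -0.1927, 0.1076]
tcp_rot: [0.401, 0.916, -0.0, 0.0]
force: [-1.3, 2.1, -0.5]
opening: -0.002
grasp_force: 0.7
```

```bash
python3 st.py; python3 pin.py
```

```text
30.85 [ 0.4074 -0.1927  0.1076] 132.7204140722708 -0.00014052156921869942 0.6512229144573212 [-1.3  2.1 -0.5] [ 0.18  0.25 -0.07] 0.22094948838616688
tool ang 220.8111941648003 0.1494517151954784
scene pin1 0.85 r 0.155 disc 47.9
scene pin1 0.79 r 0.158 disc 43.2
scene pin1 0.78 r 0.151 disc 48.3
scene pin1 0.65 r 0.165 disc 46.1
scene pin1 0.55 r 0.263 disc 73.7
scene grip1 0.55 r 0.079 disc 44.1
scene grip1 0.54 r 0.068 disc 41.2
scene grip1 0.46 r 0.077 disc 47.1
top pin1 0.9 r 0.143 disc 44.1
top pin1 0.8 r 0.15 disc 44.8
top pin1 0.73 r 0.147 disc 46.4
top pin1 0.69 r 0.147 disc 45.8
top grip1 0.65 r 0.072 disc 45.2
top grip1 0.6 r 0.081 disc 42.7
top grip1 0.5 r 0.07 disc 42.0
top grip1 0.44 r 0.073 disc 40.8
wrist pin1 0.93 r 0.151 disc 45.2
wrist grip1 0.6 r 0.075 disc 44.9
```

The disc is at about 45° and the push force has dropped, so it is in the detent. Backing off and rising clear.

Request:
{"op": "servo_tool", "data": {"deltas": "0.006 0 0 0 0;0.01 0 0 0 0;0 0 -0.03 0 0;0 0 -0.045 0 0;0 0 -0.045 0 0;-0.02 -0.04 -0.01 0 0;-0.02 -0.04 0 0 0;-0.02 -0.04 0 0 0;0 0 0 0 0;0 0 0 0 0"}}

```text
time: 32.3
position: [0.3481, -0.3063, 0.2373]
tcp_rot: [0.402, 0.916, 0.0, -0.0]
force: [-0.0, 0.3, -0.7]
opening: 0.001
grasp_force: 0.0
```

```bash
python3 st.py; python3 pin.py; python3 - <<'E'
from h import *
p=camera("scene")
for q in ["solvent","canister","tray","lenscap"]:
    for r in pinpoint(p,q)[:1]: print(q,round(r["score"],2),np.round(onz(p,r["location"],0),3))
p=camera("wrist"); f=p["frame"]
# bar angles vs radial via image of bars: report the wrist points
for r in pinpoint(p,"grip1"): print(np.round(r["location"]))
E
```

```text
32.3 [ 0.3481 -0.3063  0.2373] 132.62763415185546 5.7459068888625015e-05 0.0 [-0.   0.3 -0.7] [-0.01  0.02  0.  ] -0.05282847543667714
tool ang 230.79438477441258 0.27271515471323476
scene pin1 0.97 r 0.153 disc 51.6
scene pin1 0.85 r 0.154 disc 46.2
scene pin1 0.81 r 0.157 disc 45.6
scene pin1 0.61 r 0.166 disc 44.8
scene grip1 0.7 r 0.071 disc 36.9
scene grip1 0.53 r 0.073 disc 55.7
scene grip1 0.5 r 0.083 disc 41.5
scene grip1 0.44 r 0.078 disc 47.2
top pin1 0.9 r 0.151 disc 47.5
top pin1 0.85 r 0.15 disc 44.5
top pin1 0.7 r 0.156 disc 45.6
top pin1 0.57 r 0.155 disc 44.1
top grip1 0.75 r 0.082 disc 45.7
top grip1 0.64 r 0.081 disc 45.1
top grip1 0.55 r 0.072 disc 50.5
top grip1 0.46 r 0.074 disc 44.9
wrist pin1 0.6 r 0.149 disc 45.7
solvent 0.75 [0.402 0.129 0.   ]
canister 0.78 [ 0.656 -0.284  0.   ]
tray 0.95 [ 0.556 -0.496  0.   ]
lenscap 0.6 [ 0.718  0.043 -0.   ]
```

```bash
python3 -c "
from rig import *
print(job_done())"
```

```text
the job is handed in; nothing more can be done
None
```

I turned all four nuts to half and then home to their stops crosswise (3-1-2-4), pushed the table anticlockwise to about 45° by pin 3, backed the arm clear and handed the job in at about 33 s; the solvent bottle, canister, tray and lens cap read as unmoved, and no verdict came back.

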